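# Make room and stand the fallen peg jar back up

## Task

The glass jar of clothes pegs has been knocked over, and the terracotta saucer is standing in its place, the green round. Slide the saucer along the surface, without lifting it, until it stands wholly on the blue round; then stand the jar upright, lid up, in the middle of the green round, setting it down rather than dropping it. Leave the other things where they are.

Things in the scene. Friction and masses are not known exactly. Their poses are not given: they have to be found in the camera images.
- jar: Square glass jar of pegs, round red lid, 118 mm long; lies on a flat side, axis level 30 mm up, two sides upright; cannot roll. Origin at its centre; z runs base to lid. Glass 60 x 60 mm, sides square to own x and y, from z -59 (base) to +33 mm; then neck; lid diameter 52, z +39 to +59 mm. Lid points ahead of the robot or up to just past its left or right. 0.2 to 0.45 kg, balanced near its centre.
- saucer: Round open terracotta saucer, outer diameter 114 mm at the foot, 120 mm at the rim, 26 mm high, wall 7 mm and floor 6 mm thick; its rim can be pinched from above. Origin at the centre of its underside, z up. 0.25 to 0.5 kg. Starts on the green round, up to 1 cm off its centre.
- green_mark: Green round with a white ring near its edge, diameter 160 mm, a flat vinyl sticker flush with the surface, nothing to catch on: the jar's place. Origin at its centre, on the surface. Fixed; to the left or the right of the blue one.
- blue_mark: Blue round with a white ring near its edge, diameter 160 mm, a flat vinyl sticker flush with the surface: the saucer's new place. Origin at its centre, on the surface. Fixed.
- dustpan: Bystander: yellow plastic dustpan 150 x 200 mm, 49 mm high at its back, with a handle 120 mm long towards its own +x, lying flat to the robot's left. Origin on the surface under the middle of the pan.
- trowel: Bystander: aluminium trowel with a wooden handle, 330 mm long along its own x (blade to +x), 32 mm high, lying flat to the robot's right. Origin on the surface near the join of blade and handle.
- detergent: Bystander: green plastic bottle with a blue cap, diameter 72 mm, 130 mm high, standing beyond the rounds. Origin under its centre.
- plant: Bystander: small plant in a terracotta pot, pot diameter 108 mm and 95 mm high, leaves to 180 mm, standing beyond the rounds. Origin under its centre.
- scrub_brush: Bystander: wooden scrubbing brush 160 x 45 mm, 46 mm high, lying beyond the rounds. Origin under its centre.
Things that resemble listed ones, but are neither listed nor needed, are in the scene too. Leave any black look-alike of the jar alone. There is more than one size of the saucer; the one meant has the size given above.

How it is judged (in metres and radians):
On the way, in this order (a step that is already met when the one before it is completed fails the run):
1. the saucer stands on the blue round, its centre within 30 mm of the round's centre (horizontal distance between saucer and blue_mark below 0.03 m and linear speed of saucer below 0.02 m/s), for 0.2 s.
2. the jar stands upright on the green round, its centre within 40 mm of the round's centre (angle between jar's own z axis and vertical below 0.1 rad and horizontal distance between jar and green_mark below 0.04 m and height (world z) of jar below 0.066 m), for 0.2 s.
At the end, for the whole second after the job is handed in: The saucer stands flat on the surface with its centre within 30 mm of the blue round's centre; the jar stands upright, lid up (within 0.1 rad), on the surface with its centre within 40 mm of the green round's centre; both released and at rest (all of step 1 and height (world z) of saucer below 0.005 m and angle between each of saucer, jar's own z axis and vertical below 0.1 rad and horizontal distance between jar and green_mark below 0.04 m and height (world z) of jar between 0.054 and 0.064 m and linear speed of jar below 0.02 m/s); the robot touches nothing.
It fails at once if the saucer is lifted: its underside's centre rises more than 10 mm above the surface (height (world z) of saucer above 0.01 m).
It fails at once if the jar is dropped: let go by the fingers with its centre more than 85 mm above the surface (standing, its centre is at 59 mm) (height (world z) of jar above 0.085 m and contact force between the fingers and jar below 0.05 N).
It fails at once if a bystander (dustpan, trowel, detergent bottle, plant or brush) is moved more than 30 mm (distance of any of dustpan, trowel, detergent, plant, scrub_brush from where it was at the start of the episode above 0.03 m).
It also fails if it takes over 62 s, if anything falls off the work surface, if the arm or the gripper's body presses on something with over 40 N, if the wrist force passes 120 N, or if a joint passes its speed limit or range.

## Robot

A 6-joint arm with a two-finger parallel gripper is mounted at the origin on the work surface. World frame = base frame: x ahead of the robot, y to its left, z up, the work surface at z = 0. Lengths are in mm, angles in rad, forces in N, time in s.
With the tool pointing down it reaches from about 350 to 875 mm from the base axis. Payload 4.2 kg.
Tool frame: the origin (TCP) lies on the mounting face of the last link; the fingertips stand 173 mm ahead of it and the grasp point (between the pads) lies 155 mm ahead of it; z points along the fingers, y is the line along which they close (so a half turn about z gives the same grasp; the last joint's range is limited). The gripper opens to 85 mm and grips with 20 to 120 N. Pads are 22 mm wide; open, the fingers measure 114 mm over their backs; the gripper's body (76 mm by 85 mm) begins 54 mm behind the grasp point. The pads swing forward as they close: fully open they stand 13 mm farther back than shut.
Start: joints at [-1.074, 0.385, 0.008, 0, -1.194, -0.259], TCP at [147.246, -607.387, 404.712] pointing down, gripper open.
Joint ranges: [-3.14, 3.14], [-1.21, 2.06], [-1.07, 1.41], [-3.16, 2.05], [-2.99, -0.16], [-3.1, 3.1]. Speed limits (rad/s): [2.79, 2.79, 3.14, 3.14, 3.14, 3.14].

## Interface

Orientations are given as a unit quaternion [x, y, z, w].
In Python, from bench import arm gives the robot as it stands. The module is installed in compiled form; this text tells all that it offers.
- The arm moves only by the tool move_arm, never from a script. Its arguments are lists of equal length, an entry for each row: "fingers": the finger opening in mm, from 0 to 85.4; "travel": the shift along the tool's x, y, z in mm, a list of three; "dr": the turn, a rotation vector about the tool's x, y, z in rad, a list of three. A call has 1 to 10 rows; each row is the pose to reach, as a shift and turn from the pose commanded when the call began, along the tool's axes at that moment; what a row does not reach only later rows make up. A row lasts 1/10 s, in which the tool goes at most 50 mm and 8.59 degrees, less where a joint would pass 70% of its speed; a pose out of reach is approached as far as the arm can. A call with a gripper value outside its range is refused whole. The fingers move at their own pace and stop on an object; the grip force is fixed at half the most. Time passes only in rows, so rows that repeat a pose let the fingers close. It gives the time, the measured TCP pose, the force, the opening and the grip force at its end, in the units of the state.
- arm.read_state(): the state, without advancing time (a new reading comes with each control period).
- arm.get_image(name): name is "scene" or "top"; returns the picture (480x640x3 uint8, red, green, blue); there is no depth.
- arm.camera_model(name): a dict with "intrinsics" (3x3 intrinsics, pixels), "k1" (the pictures are not rectified: a ray, as slopes to the right and down, at radius r is drawn at 1 + k1 r^2 times it, then the intrinsics apply), "pose" (4x4, takes a point from camera to world coordinates). Camera axes: x right, y up, looking along -z (the intrinsics and any distortion apply to the point x, -y, -z); pixel columns grow to the right and rows downward; lengths in mm; the calibration is good to about 2 mm. A picture is of the moment at which its call begins. camera_model takes no time and is no camera call.
- arm.job_done(): hands the job in; it is judged then, once.
The state is a dict: "clock": time; "joints": joint angles; "joint_vel": joint speeds; "joint_efforts": joint torques, N m; "position": TCP position; "ee_rot": TCP orientation; "contact_force": force on the tool from outside, world axes, zero at the start; "wrist_torque": the same for the moment, N m; "gripper_width": finger opening in mm; "grasp_force": force on a finger pad.
Only numpy, scipy, OpenCV 4.12 (cv2) and the standard library are available. Lean on these libraries where they do the work, as an engineer would, in place of code of your own. Each camera call takes 0.05 s, during which the arm holds its last target. There are 200 camera calls.

## Working session

There is one attempt and no reset: what is moved stays moved. The work goes in short steps, Python scripts to look and compute and a tool call to move; the robot and the scene stay as the last step left them, time stands still between calls to the robot, and variables do not carry over. Pictures are saved under pics/ and viewed, at most 10 in all, crops included, and the job is handed in when it is done.

Besides the shell and the picture viewer there is one more tool, called after "Emit:" as name(argument=value, ...) on one line, values as JSON. move_arm: Moves the arm, as the interface text tells. Its arguments: {"type":"object","properties":{"fingers":{"type":"array","items":{"type":"number"}},"travel":{"type":"array","items":{"type":"array","items":{"type":"number"}}},"dr":{"type":"array","items":{"type":"array","items":{"type":"number"}}}},"required":["fingers","travel","dr"]}

```bash
mkdir -p pics
cat > h.py <<'E'
import numpy as np, cv2
from bench import arm
def grab(n,f):
    im=arm.get_image(n); cv2.imwrite('pics/'+f,im[:,:,::-1]); return im
def ray(n,u,v):
    m=arm.camera_model(n);K=np.array(m['intrinsics']);P=np.array(m['pose']);k=m['k1']
    d=np.linalg.solve(K,[u,v,1])[:2];rd=np.hypot(*d);r=rd
    for _ in range(30): r=rd/(1+k*r*r)
    d=d*(r/rd if rd>0 else 1)
    return P[:3,3],P[:3,:3]@np.array([d[0],-d[1],-1])
def on(n,u,v,z):
    o,d=ray(n,u,v);return (o+d*(z-o[2])/d[2])[:2]
def proj(n,p):
    m=arm.camera_model(n);K=np.array(m['intrinsics']);P=np.array(m['pose']);k=m['k1']
    c=P[:3,:3].T@(np.array(p)-P[:3,3]);s=np.array([c[0],-c[1]])/-c[2];s=s*(1+k*s@s)
    return (K@[s[0],s[1],1])[:2]
E
python3 - <<'E'
from h import *
for n in('scene','top'):
    grab(n,n+'0.png');m=arm.camera_model(n);print(np.round(m['pose'],3),m['intrinsics'],m['k1'])
print(arm.read_state())
E
```

```text
[[ 6.810000e-01 -3.960000e-01  6.160000e-01  1.369925e+03]
 [ 7.330000e-01  3.620000e-01 -5.770000e-01 -7.285890e+02]
 [ 5.000000e-03  8.440000e-01  5.360000e-01  7.469050e+02]
 [ 0.000000e+00  0.000000e+00  0.000000e+00  1.000000e+00]] [[584.17612107   0.         323.65521214]
 [  0.         584.17612107 240.74000138]
 [  0.           0.           1.        ]] -0.19281350536218653
[[-5.000000e-03  9.770000e-01 -2.140000e-01  3.208420e+02]
 [-1.000000e+00 -4.000000e-03  6.000000e-03 -2.572000e+00]
 [ 5.000000e-03  2.140000e-01  9.770000e-01  1.215317e+03]
 [ 0.000000e+00  0.000000e+00  0.000000e+00  1.000000e+00]] [[568.65927056   0.         325.65027343]
 [  0.         568.65927056 246.81767191]
 [  0.           0.           1.        ]] -0.13406154643638912
{'clock': 0.1, 'joints': array([-1.07443458e+00,  3.85458304e-01,  6.75436246e-03, -4.02301373e-04,
       -1.19402156e+00, -2.58638511e-01]), 'joint_vel': array([ 0.00183171, -0.00166394,  0.0030198 ,  0.00376422,  0.00034879,
       -0.00063992]), 'joint_efforts': array([ 1.68128577e-04, -3.93320954e+01,  1.88929045e+01,  4.19793114e+00,
       -2.59049768e-03, -1.49494667e-06]), 'position': array([ 147.18845621, -607.22694879,  403.74521344]), 'ee_rot': array([-1.18508214e-01,  9.92952586e-01,  9.65585802e-04, -1.81739522e-04]), 'contact_force': array([-0.43338811, -0.16047057,  0.14409874]), 'wrist_torque': array([-0.07093234,  0.02262066,  0.00399527]), 'grasp_force': 0.0, 'gripper_width': 84.93753912203739}
```

View pics/top0.png

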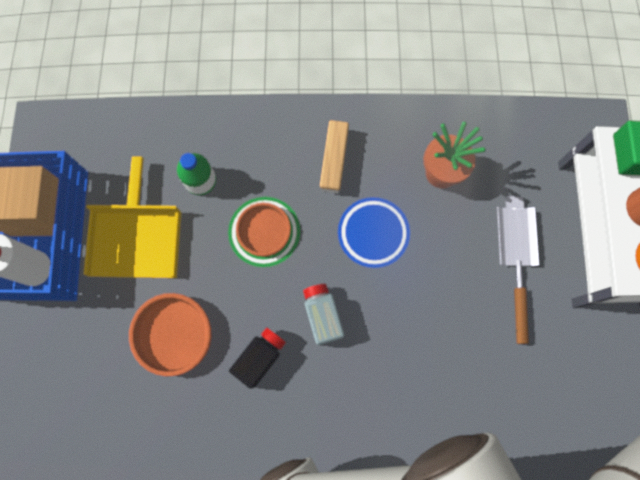

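View pics/scene0.png

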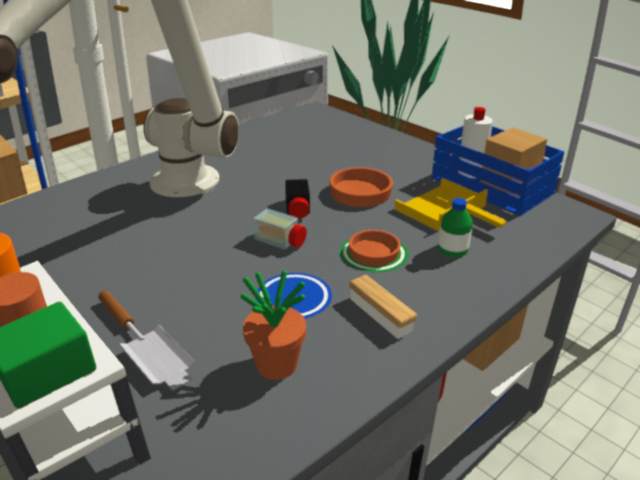

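The top view shows the saucer on green at (264,230), blue round at (374,232), the jar at (323,314) with its lid at (316,291), and the black look-alike at (258,358). The scene view agrees.

```bash
cat > m.py <<'E'
from h import *
def comps(mask,c,R=60):
    m=mask.astype(np.uint8)*255; y,x=np.ogrid[:480,:640]; m[(x-c[0])**2+(y-c[1])**2>R*R]=0
    m=cv2.morphologyEx(m,cv2.MORPH_OPEN,np.ones((2,2),np.uint8))
    cs,_=cv2.findContours(m,cv2.RETR_EXTERNAL,cv2.CHAIN_APPROX_NONE)
    return max(cs,key=cv2.contourArea)[:,0,:]
def circ(n,c,z):
    p=np.array([on(n,u,v,z) for u,v in cv2.convexHull(c)[:,0,:]],np.float32)
    (x,y),r=cv2.minEnclosingCircle(p);e=cv2.fitEllipse(p);return np.round([e[0][0],e[0][1],e[1][0],e[1][1],r],1)
def hsv(im): 
    h=cv2.cvtColor(im,cv2.COLOR_RGB2HSV).astype(int);return h[...,0],h[...,1],h[...,2]
E
python3 - <<'E'
from m import *
im=cv2.imread('pics/top0.png')[:,:,::-1].copy();H,S,V=hsv(im)
print('blue',circ('top',comps((H>105)&(H<130)&(S>150),(374,232),45),0))
print('green',circ('top',comps((H>45)&(H<90)&(S>120),(264,231),45),0))
print('saucer',circ('top',comps((H<15)&(S>100),(264,230),33),26))
lid=comps(((H<6)|(H>174))&(S>180),(316,291),20)
print('lid px',lid.mean(0),lid.min(0),lid.max(0))
for h in(30,45,56):print('lid',h,on('top',*cv2.minAreaRect(lid)[0],h))
b=comps((V>110),(324,318),32);r=cv2.minAreaRect(b);bp=cv2.boxPoints(r);print(r)
q=np.array([on('top',u,v,60) for u,v in bp]);print(q,q.mean(0))
im2=cv2.resize(im[260:390,220:380],None,fx=5,fy=5,interpolation=cv2.INTER_CUBIC)[:600]
for c,col in((lid,(0,255,0)),(b,(255,0,255)),(bp,(255,255,0))): cv2.polylines(im2,[((c-[220,260]+.5)*5).astype(int).reshape(-1,1,2)],True,col,1)
cv2.imwrite('pics/crop.png',im2[:,:,::-1])
E
```

```text
blue [ 618.9 -117.1  120.3  120.7   60.7]
green [618.3 127.1 148.8 154.5  77.9]
saucer [620.  123.6 116.1 117.3  59. ]
lid px [318.66666667 290.3       ] [314 287] [324 294]
lid 30 [486.9836895    5.08742309]
lid 45 [484.88119345   4.99049391]
lid 56 [483.33936302   4.91941251]
((316.3568115234375, 321.43756103515625), (63.59999465942383, 45.79999923706055), 73.73979187011719)
[[468.94397943  73.43931344]
 [495.10815533 -16.54657776]
 [370.70294376 -51.64505832]
 [345.53329902  36.7722316 ]] [420.07209438  10.50497724]
```

View pics/crop.png

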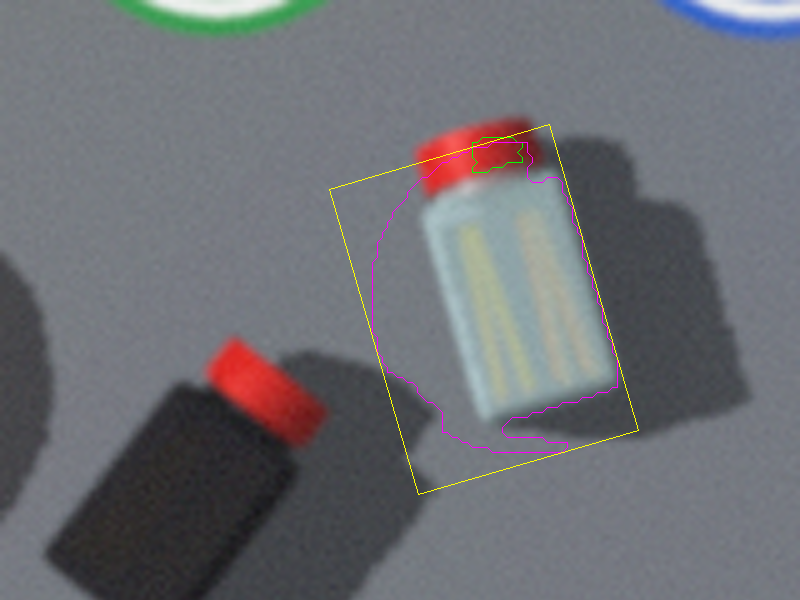

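The crop shows the jar clearly: glass sides (425,210)-(487,415) and (563,178)-(618,385), lid end near (475,120) in crop pixels. My masks missed it, so I use these edges.

Run:
```python
from m import *
g=lambda u,v,z:on('top',220+u/5-.0,260+v/5-.0,z)
L1,L2,R1,R2=g(428,220,60),g(483,405,60),g(565,185,60),g(615,375,60)
for a,b in((L1,L2),(R1,R2)): print(a,b,np.degrees(np.arctan2(*(a-b)[::-1])))
a=(L1-L2)+(R1-R2);a/=np.hypot(*a);n=np.array([-a[1],a[0]]);yaw=np.arctan2(a[1],a[0])
lat=((L1+L2)@n+(R1+R2)@n)/4
print('yaw',yaw,'width',(L1-R1)@n,(L2-R2)@n)
le=g(475,122,56)@a; base=g(552,399,0)@a; base60=g(552,388,60)@a; sh=g(497,193,60)@a
print('centre along: lid',le-59,'base z0',base+59,'base60',base60+59,'shoulder',sh-33)
for s in(le-59,base+59):print(a*s+n*lat)
# scene view lid disc
im=cv2.imread('pics/scene0.png')[:,:,::-1].copy();H,S,V=hsv(im)
l=comps(((H<8)|(H>172))&(S>150)&(V>90),(297,236),18);e=cv2.fitEllipse(l);print(e)
o,d=ray('scene',*e[0]);print('lid disc axis pt',on('scene',*e[0],30))
H2=circ('scene',comps((H>105)&(H<130)&(S>150),(296,296),45),0);print(H2)
print(circ('scene',comps((H<15)&(S>100),(374,248),33),20))
for t in((420,10,60),):print(proj('scene',t))
```

```text
[455.12854143  32.27022172] [380.13105434   9.995197  ] 16.541960822229196
[469.27062667 -23.67012328] [391.92315169 -43.30975435] 14.247129405351414
yaw 0.26848698371723445 width 57.68770291023748 54.52333838548066
centre along: lid 422.7408928803296 base z0 425.86338102640286 base60 427.24003933479696 shoulder 417.4925922664862
[439.02054723  -2.07719711]
[442.03116713  -1.24888553]
((298.2240295410156, 236.04608154296875), (16.268848419189453, 22.409278869628906), 15.576666831970215)
lid disc axis pt [491.15566764  12.65999161]
[ 632.6 -100.5   85.9  119.8   60.2]
[632.2 122.1 118.5 152.   75. ]
[277.50948692 213.93682284]
```

```bash
cat >> h.py <<'E'
from scipy.spatial.transform import Rotation as Ro
def go(x,y,z,Rt=None):
    s=arm.read_state();R=Ro.from_quat(s['ee_rot']);t=R.inv().apply(np.array([x,y,z])-s['position'])
    print('travel',np.round(t,1),'dr',None if Rt is None else np.round((R.inv()*Rt).as_rotvec(),3))
down=lambda yaw:Ro.from_euler('z',yaw)*Ro.from_quat([0,1,0,0])  # yaw0: tool x=-X,y=+Y,z down
E
python3 - <<'E'
from h import *
go(620,124,404,down(0))
E
```

```text
travel [-631.6  599.4    0.8] dr [ 0.002 -0.     0.238]
```

Emit:
move_arm(fingers=[0, 0, 0, 0, 0, 0, 0, 0, 0, 0], travel=[[-632, 599, 0], [-632, 599, 0], [-632, 599, 0], [-632, 599, 0], [-632, 599, 0], [-632, 599, 0], [-632, 599, 0], [-632, 599, 0], [-632, 599, 0], [-632, 599, 0]], dr=[[0, 0, 0.238], [0, 0, 0.238], [0, 0, 0.238], [0, 0, 0.238], [0, 0, 0.238], [0, 0, 0.238], [0, 0, 0.238], [0, 0, 0.238], [0, 0, 0.238], [0, 0, 0.238]])

```text
clock: 1.1
position: [418.6, -186.8, 404.7]
ee_rot: [0.0, 1.0, 0.0, 0.0]
contact_force: [0.4, -0.8, 0.4]
gripper_width: -0.1
grasp_force: 0.0
```

Run:
```python
from h import *
go(620,124,404,down(0));print(arm.read_state()['position'])
```

```text
travel [-201.4  310.8    0.8] dr [ 0.  0. -0.]
[ 418.61885292 -186.81138216  404.7258251 ]
```

Emit:
move_arm(fingers=[0, 0, 0, 0, 0, 0, 0, 0, 0, 0], travel=[[-201, 311, 0], [-201, 311, 0], [-201, 311, 0], [-201, 311, 0], [-201, 311, 0], [-201, 311, 0], [-201, 311, 0], [-201, 311, 0], [-201, 311, 50], [-201, 311, 100]], dr=[[0, 0, 0], [0, 0, 0], [0, 0, 0], [0, 0, 0], [0, 0, 0], [0, 0, 0], [0, 0, 0], [0, 0, 0], [0, 0, 0], [0, 0, 0]])

```text
clock: 2.1
position: [619.6, 123.3, 304.3]
ee_rot: [-0.001, 1.0, 0.001, 0.002]
contact_force: [0.3, 0.5, -0.2]
gripper_width: 0.2
grasp_force: 0.0
```

Run:
```python
from h import *
go(620,124,186,down(0));print(arm.read_state()['position'])
```

```text
travel [  0.    0.5 118.3] dr [0.002 0.003 0.001]
[619.64203943 123.32786451 304.25927926]
```

Emit:
move_arm(fingers=[0, 0, 0, 0, 0, 0, 0, 0, 0, 0], travel=[[0, 0, 45], [0, 0, 85], [0, 0, 110], [0, 0, 118], [0, 0, 118], [0, -12, 118], [0, -24, 118], [0, -32, 118], [0, -40, 118], [0, -52, 118]], dr=[[0, 0, 0], [0, 0, 0], [0, 0, 0], [0, 0, 0], [0, 0, 0], [0, 0, 0], [0, 0, 0], [0, 0, 0], [0, 0, 0], [0, 0, 0]])

```text
clock: 3.1
position: [620.0, 70.2, 188.2]
ee_rot: [-0.0, 1.0, 0.001, 0.002]
contact_force: [-0.1, 4.4, 3.7]
gripper_width: 0.0
grasp_force: 2.3
```

Run:
```python
from m import *
print(arm.read_state()['position'],arm.read_state()['contact_force'])
grab('top','t1.png');im=grab('scene','s1.png')
cv2.imwrite('pics/s1c.png',cv2.resize(im[170:330,230:450],None,fx=3.5,fy=3.5)[:,:,::-1])
```

```text
[619.99795772  70.15866186 188.21446224] [-0.05939114  4.3859842   3.74312685]
```

View pics/s1c.png

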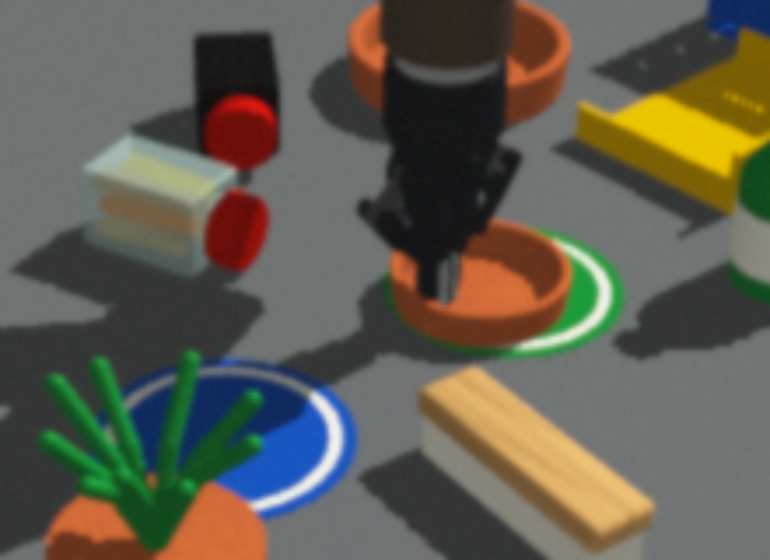

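The finger pushes the saucer's inner wall and it slides flat. Continue.

Emit:
move_arm(fingers=[0, 0, 0, 0, 0, 0, 0, 0, 0, 0], travel=[[0, -18, 0], [0, -40, 0], [0, -62, 0], [0, -84, 0], [0, -106, 0], [0, -128, 0], [0, -150, 0], [0, -172, 0], [0, -188, 0], [0, -196, 0]], dr=[[0, 0, 0], [0, 0, 0], [0, 0, 0], [0, 0, 0], [0, 0, 0], [0, 0, 0], [0, 0, 0], [0, 0, 0], [0, 0, 0], [0, 0, 0]])

```text
clock: 4.2
position: [619.0, -126.9, 186.8]
ee_rot: [0.001, 1.0, 0.0, -0.0]
contact_force: [0.3, 3.5, 2.7]
gripper_width: 0.4
grasp_force: 2.2
```

Run:
```python
from m import *
s=arm.read_state();print(s['position'],s['contact_force'])
im=grab('top','t2.png');i2=grab('scene','s2.png');H,S,V=hsv(i2)
cv2.imwrite('pics/t2c.png',cv2.resize(np.hstack([im[140:300,220:440],i2[190:350,200:400]]),None,fx=1.9,fy=1.9)[:,:,::-1])
H,S,V=hsv(im);print('green',circ('top',comps((H>45)&(H<90)&(S>110),(264,231),45),0))
print(arm.read_state()['joints'])
```

```text
[ 619.03697734 -126.94928916  186.81159098] [0.30532538 3.5487927  2.72701421]
green [619.3 141.   83.7 120.7  60.8]
[ 5.34865821e-02  6.15918380e-01 -2.13237273e-01  4.00031960e-04
 -7.42818955e-01 -1.62610334e+00]
```

View pics/t2c.png

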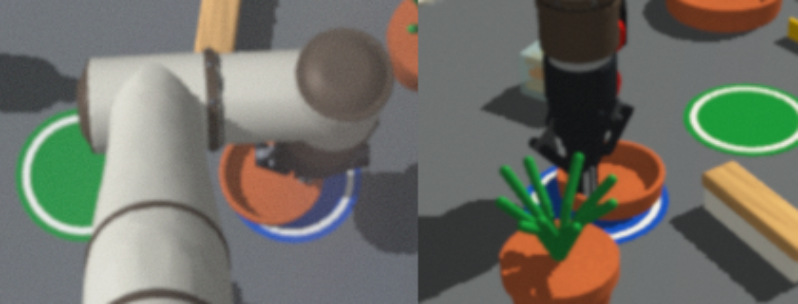

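The top crop has the saucer's left rim at about (336,235), so its centre is near y = -90: about 27 mm to go.

Emit:
move_arm(fingers=[0, 0, 0, 0, 0, 0, 0, 0, 0, 0], travel=[[0, -12, 0], [0, -22, 0], [0, -27, 0], [0, -27, 0], [0, -20, 0], [0, -12, 0], [0, -12, -25], [0, -12, -75], [0, -12, -125], [0, -12, -175]], dr=[[0, 0, 0], [0, 0, 0], [0, 0, 0], [0, 0, 0], [0, 0, 0], [0, 0, 0], [0, 0, 0], [0, 0, 0], [0, 0, 0], [0, 0, 0]])

```text
clock: 5.3
position: [618.9, -136.8, 363.6]
ee_rot: [-0.001, 1.0, -0.0, -0.0]
contact_force: [1.3, -0.4, -0.0]
gripper_width: -0.0
grasp_force: 0.0
```

Run:
```python
from m import *
go(438,-2,360,down(0.27))
i2=grab('scene','s3.png');im=grab('top','t3.png');print(arm.read_state()['joints'])
cv2.imwrite('pics/t3c.png',cv2.resize(np.hstack([im[140:360,220:440],i2[190:410,200:440]]),None,fx=1.7,fy=1.7)[:,:,::-1])
```

```text
travel [180.8 135.    3.7] dr [-0.    -0.001 -0.269]
[ 0.03724183  0.42269772 -0.02020565  0.00344466 -1.11061816 -1.60717993]
```

View pics/t3c.png

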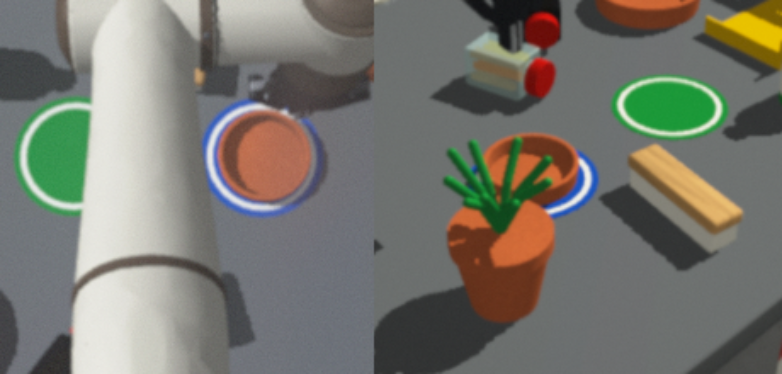

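Saucer sits at crop (267,155) against the blue centre (263,157): step 1 is done. For the jar I need a 90° turn about the closing axis; I check the wrist joints for a back-tilted pick and a sideways-tilted placing.

```bash
cat >> h.py <<'E'
def tool(az,tilt,half=0):
    "tool z = down*cos(tilt)+a*sin(tilt), closing axis = horizontal normal to a; half=1: turned by pi"
    return Ro.from_euler('z',az)*Ro.from_euler('y',-tilt)*Ro.from_quat([0,1,0,0])*Ro.from_euler('z',np.pi*half)
M=np.array([[0,0,1],[0,1,0],[-1,0,0]],float) # tool z -> x
def Rk(q,sg):
    return Ro.from_euler('z',q[0])*Ro.from_euler('y',q[1]-q[2])*Ro.from_euler('x',sg*q[3])*Ro.from_euler('y',-q[4])*Ro.from_matrix(M)*Ro.from_euler('z',-q[5]+C0)
C0=0
E
python3 - <<'E'
import h
from h import *
s=arm.read_state();q=s['joints'];R=Ro.from_quat(s['ee_rot'])
e=(Rk(q,1).inv()*R).as_rotvec();print('const',e)
c=e[2]
def wrist(Rt,q1,sl):
    A=(Ro.from_euler('z',q1)*Ro.from_euler('y',sl)).inv()*Rt*Ro.from_euler('z',-c)
    a=(A*Ro.from_matrix(M).inv()).as_euler('XYX')  # Rx(q4)Ry(-q5)*M*Rz(-q6)= Rx Ry Rx(-q6) M
    return np.round([a[0],-a[1],-a[2]],2),np.round([a[0]+np.pi,a[1],-a[2]-np.pi],2)
print('pick');[print(wrist(tool(.27,-.524),.3,sl)) for sl in(.6,.9)]
for ps in(1.2,1.57,1.9):
  for q1 in(.2,.4):
    print('place',ps,q1,[wrist(tool(ps,1.047),q1,sl)[0] for sl in(.5,.9)])
E
```

```text
const [ 0.00467038 -0.00502322 -1.57385049]
pick
(array([ 0.02, -1.49, -1.6 ]), array([ 3.16,  1.49, -4.74]))
(array([ 0.02, -1.19, -1.59]), array([ 3.16,  1.19, -4.74]))
place 1.2 0.2 [array([ 1.28, -0.86,  0.23]), array([ 1.65, -0.82,  0.77])]
place 1.2 0.4 [array([ 1.33, -0.69,  0.17]), array([ 1.83, -0.7 ,  0.8 ])]
place 1.57 0.2 [array([ 1.17, -1.17,  0.36]), array([ 1.37, -1.05,  0.79])]
place 1.57 0.4 [array([ 1.24, -1.  ,  0.29]), array([ 1.51, -0.93,  0.77])]
place 1.9 0.2 [array([ 1.05, -1.43,  0.49]), array([ 1.14, -1.24,  0.86])]
place 1.9 0.4 [array([ 1.13, -1.27,  0.41]), array([ 1.28, -1.13,  0.81])]
```

Run:
```python
from h import *
T=tool(.27,-.524);d=T.apply([0,0,1]);G=np.array([448,1,30]);print(d,T.apply([0,1,0]))
go(*(G-285*d),T)
```

```text
[-0.48222029 -0.13345839 -0.86582472] [-0.26673144  0.9637709   0.        ]
travel [ 36.5 176.5  93.4] dr [ 0.065  0.538 -0.263]
```

Emit:
move_arm(fingers=[85, 85, 85, 85, 85, 85, 85, 85, 85], travel=[[36, 176, 0], [36, 176, 0], [36, 176, 0], [36, 176, 0], [36.5, 176.5, 93.4], [36.5, 176.5, 93.4], [36.5, 176.5, 93.4], [36.5, 176.5, 93.4], [36.5, 176.5, 93.4]], dr=[[0.065, 0.538, -0.263], [0.065, 0.538, -0.263], [0.065, 0.538, -0.263], [0.065, 0.538, -0.263], [0.065, 0.538, -0.263], [0.065, 0.538, -0.263], [0.065, 0.538, -0.263], [0.065, 0.538, -0.263], [0.065, 0.538, -0.263]])

```text
clock: 6.3
position: [583.6, 38.8, 270.9]
ee_rot: [-0.13, 0.956, -0.032, -0.263]
contact_force: [-0.6, -0.6, 0.2]
gripper_width: 85.2
grasp_force: 0.0
```

Run:
```python
from h import *
T=tool(.27,-.524);d=T.apply([0,0,1]);G=np.array([448,1,30])
go(*(G-155*d),T);print(arm.read_state()['joints'])
```

```text
travel [-1.00e-01 -1.10e+00  1.24e+02] dr [ 0.007 -0.012  0.002]
[ 0.33421154  0.55470835 -0.10348575 -0.03987604 -1.4473248  -1.61936945]
```

Emit:
move_arm(fingers=[85, 85, 85, 85, 85, 85], travel=[[0, -1, 30], [0, -1, 60], [0, -1, 75], [0, -1, 90], [0, -1, 100], [0, -1, 100]], dr=[[0, 0, 0], [0, 0, 0], [0, 0, 0], [0, 0, 0], [0, 0, 0], [0, 0, 0]])

```text
clock: 6.9
position: [533.2, 24.5, 183.3]
ee_rot: [-0.129, 0.955, -0.032, -0.265]
contact_force: [-0.0, -0.4, 0.1]
gripper_width: 85.1
grasp_force: 0.0
```

Run:
```python
from m import *
i2=grab('scene','s4.png')
cv2.imwrite('pics/s4c.png',cv2.resize(i2[160:280,200:360],None,fx=4.5,fy=4.5)[:,:,::-1])
T=tool(.27,-.524);d=T.apply([0,0,1]);G=np.array([448,1,30])
go(*(G-155*d),T)
```

```text
travel [-0.2 -0.1 22.6] dr [ 0.008 -0.014  0.002]
```

View pics/s4c.png

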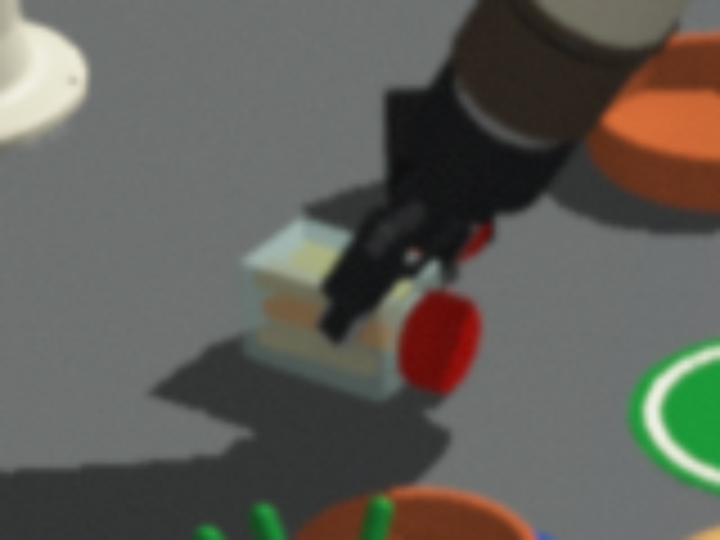

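Near finger is outside the jar's near side at crop (335,320), aligned. Descend and close.

Emit:
move_arm(fingers=[85, 85, 85, 70, 60, 40, 40, 40, 40, 40], travel=[[0, 0, 12], [0, 0, 22], [0, 0, 22], [0, 0, 22], [0, 0, 22], [0, 0, 22], [0, 0, 22], [0, 0, 22], [0, 0, 22], [0, 0, 22]], dr=[[0, 0, 0], [0, 0, 0], [0, 0, 0], [0, 0, 0], [0, 0, 0], [0, 0, 0], [0, 0, 0], [0, 0, 0], [0, 0, 0], [0, 0, 0]])

```text
clock: 7.95
position: [522.8, 22.0, 164.4]
ee_rot: [-0.13, 0.955, -0.032, -0.264]
contact_force: [1.6, -0.1, 5.4]
gripper_width: 59.7
grasp_force: 59.2
```

Run:
```python
from h import *
s=arm.read_state();R=Ro.from_quat(s['ee_rot']);p=s['position']
print(s['gripper_width'],s['grasp_force'],s['contact_force'],R.apply([0,0,1]),R.apply([0,1,0]),p)
go(p[0],p[1],p[2]+120)
```

```text
59.734566542359936 59.214667081832886 [ 1.61900629 -0.14902602  5.38977888] [-0.49650986 -0.13018403 -0.85821331] [-0.26496953  0.96423117  0.00702912] [522.8370379   21.98568149 164.36087617]
travel [  61.6    0.8 -103. ] dr None
```

Emit:
move_arm(fingers=[40, 40, 40, 40, 40], travel=[[12, 0, -20], [31, 0, -52], [51, 0, -86], [62, 0, -103], [62, 0, -103]], dr=[[0, 0, 0], [0, 0, 0], [0, 0, 0], [0, 0, 0], [0, 0, 0]])

```text
clock: 8.45
position: [522.6, 21.1, 285.8]
ee_rot: [-0.129, 0.956, -0.031, -0.262]
contact_force: [0.4, -0.5, -3.9]
gripper_width: 59.6
grasp_force: 62.8
```

```bash
cat >> h.py <<'E'
# jar in tool frame, from the grasp pose (jar lying level, axis yaw .268)
_Rg=Ro.from_quat([-.13,.955,-.032,-.264]);_pg=np.array([522.8,22.0,164.4])
_a=np.array([np.cos(.268),np.sin(.268),0])
JZ=_Rg.inv().apply(_a); _t=_Rg.apply([0,1,0])
_c=np.array([438,-2,30.]); _c=_c+_t*((_pg-_c)@_t); JC=_Rg.inv().apply(_c-_pg)
TILT=np.arctan2(-JZ[0],JZ[2]); 
def place(az,c):  # tool rotation with jar upright, tool pointing to az; TCP for jar centre c
    # rotate grasp by pitch 90 deg about horizontal axis normal to a, then yaw
    R=Ro.from_rotvec([0,0,az-.268])*Ro.from_rotvec(np.pi/2*np.cross(_a,[0,0,1]))*_Rg
    return R,np.array(c)-R.apply(JC)
E
python3 - <<'E'
from h import *
s=arm.read_state();print(s['position'],s['gripper_width'],s['grasp_force'],s['contact_force'])
print(JZ,JC)
for az in(.27,1.2,1.4,1.57):
    R,p=place(az,(618,127,160));print(az,R.apply(JZ),R.apply([0,0,1]),p)
    go(*p,R)
E
```

```text
[522.62547124  21.11441922 285.79602829] 59.573370037480366 62.770461021339294 [ 0.35046564 -0.50915223 -3.91463206]
[-8.58531973e-01 -5.12642993e-04 -5.12759776e-01] [ 6.75124309e+00 -4.18060474e-15  1.60568010e+02]
0.27 [-1.06342555e-16 -4.17851675e-17  1.00000000e+00] [ 0.82575417  0.23496268 -0.51275978] [488.73879144  90.22380133 248.12897468]
travel [-7.  75.3 40.3] dr [ 0.007 -1.566 -0.014]
1.2 [-7.36048361e-17 -1.89261834e-16  1.00000000e+00] [ 0.30531313  0.80240969 -0.51275978] [570.20379113   1.39557634 248.12897468]
travel [-54.1 -31.9  11.5] dr [-0.247 -1.435 -1.007]
1.4 [-3.8010654e-17 -2.5745845e-16  1.0000000e+00] [ 0.139813    0.84707127 -0.51275978] [596.11027994  -5.59633849 248.12897468]
travel [-73.9 -45.5  -0.4] dr [-0.301 -1.374 -1.216]
1.57 [-2.18352586e-17 -1.14416403e-16  1.00000000e+00] [-0.00551194  0.85851443 -0.51275978] [618.85878538  -7.38828562 248.12897468]
travel [-92.4 -53.2 -11.3] dr [-0.346 -1.312 -1.392]
```

Run:
```python
from h import *
s=arm.read_state();q=s['joints'];print(q)
R0=Ro.from_quat(s['ee_rot'])
c=(Rk(q,1).inv()*R0).as_rotvec()[2] if abs(q[3])<.1 else 0
c2=-1.5708
for az in(1.2,1.57):
  R,p=place(az,(618,127,200));go(*p,R)
  v=(R0.inv()*R).as_rotvec()
  for f in(.25,.5,.75,1):
    Rt=R0*Ro.from_rotvec(v*f);o=[]
    for sl in(.4,.8):
      A=(Ro.from_euler('z',.3)*Ro.from_euler('y',sl)).inv()*Rt*Ro.from_euler('z',-c2)
      a=(A*Ro.from_matrix(M).inv()).as_euler('XYX');o.append(np.round([a[0],-a[1],-a[2]],2))
    print(f,Rt.apply([0,0,1]).round(2),*o)
```

```text
[ 0.33950483  0.44779215 -0.25144343 -0.04491559 -1.40347051 -1.62160672]
travel [-33.7 -31.5 -22.9] dr [-0.247 -1.435 -1.007]
0.25 [-0.21  0.06 -0.98] [ 0.12 -1.35 -1.34] [ 0.15 -0.96 -1.28]
0.5 [ 0.05  0.31 -0.95] [ 0.33 -1.05 -1.01] [ 0.47 -0.68 -0.81]
0.75 [ 0.24  0.57 -0.78] [ 0.7  -0.84 -0.53] [ 1.07 -0.58 -0.06]
1 [ 0.31  0.8  -0.51] [ 1.2  -0.81  0.06] [ 1.6  -0.74  0.63]
travel [-72.  -52.8 -45.8] dr [-0.346 -1.312 -1.392]
0.25 [-0.25  0.08 -0.96] [ 0.16 -1.39 -1.24] [ 0.18 -1.   -1.17]
0.5 [-0.07  0.36 -0.93] [ 0.41 -1.16 -0.82] [ 0.53 -0.8  -0.6 ]
0.75 [ 0.02  0.64 -0.77] [ 0.77 -1.05 -0.3 ] [ 1.01 -0.8   0.08]
1 [-0.01  0.86 -0.51] [ 1.14 -1.13  0.22] [ 1.36 -1.    0.66]
```

Emit:
move_arm(fingers=[40, 40, 40, 40, 40, 40, 40, 40, 40, 40], travel=[[-10, -8, -7], [-20, -15, -13], [-28, -21, -18], [-35, -26, -22], [-42, -31, -27], [-49, -36, -31], [-56, -41, -35], [-62, -46, -39], [-67, -50, -43], [-72, -53, -46]], dr=[[-0.021, -0.079, -0.084], [-0.042, -0.157, -0.167], [-0.066, -0.249, -0.264], [-0.09, -0.341, -0.362], [-0.114, -0.433, -0.459], [-0.138, -0.525, -0.557], [-0.163, -0.617, -0.654], [-0.187, -0.708, -0.752], [-0.211, -0.8, -0.849], [-0.235, -0.892, -0.947]])

```text
clock: 9.45
position: [618.2, -7.6, 282.4]
ee_rot: [-0.507, 0.81, 0.251, 0.158]
contact_force: [-0.1, -0.2, -4.6]
gripper_width: 59.3
grasp_force: 62.6
```

Run:
```python
from h import *
s=arm.read_state();print(s['joints'],s['position'],s['grasp_force'])
R,p=place(1.57,(618,127,200));go(*p,R)
```

```text
[ 0.07794635  0.50250491  0.0560783  -0.66298167 -1.1630093  -0.24720278] [618.17102849  -7.60607336 282.43946567] 62.58201241493225
travel [-3.4  0.9 -4.6] dr [-0.103 -0.421 -0.45 ]
```

Emit:
move_arm(fingers=[40, 40, 40, 40, 40, 40, 40, 40], travel=[[-1, 0, -1], [-2, 0, -2], [-3, 0, -3], [-3, 1, -5], [-3, 1, -5], [-3, 1, -5], [-3, 1, -5], [-3, 1, -5]], dr=[[-0.02, -0.08, -0.086], [-0.041, -0.168, -0.18], [-0.062, -0.253, -0.27], [-0.082, -0.337, -0.36], [-0.103, -0.421, -0.45], [-0.103, -0.421, -0.45], [-0.103, -0.421, -0.45], [-0.103, -0.421, -0.45]])

```text
clock: 10.25
position: [618.9, -7.6, 290.6]
ee_rot: [0.617, -0.615, -0.348, -0.346]
contact_force: [0.1, 0.5, -3.3]
gripper_width: 59.8
grasp_force: 62.7
```

Run:
```python
from m import *
s=arm.read_state();print(s['joints'],s['position'],s['grasp_force'])
R=Ro.from_quat(s['ee_rot']);print('jar axis',R.apply(JZ),'centre',s['position']+R.apply(JC))
i2=grab('scene','s5.png');im=grab('top','t5.png')
cv2.imwrite('pics/t5c.png',cv2.resize(np.hstack([im[130:300,200:420],i2[120:290,270:470]]),None,fx=1.9,fy=1.9)[:,:,::-1])
R,p=place(1.57,(618,127,90));go(*p,R)
```

```text
[-0.05419266  0.53778974  0.13969539 -1.0444159  -1.4160284   0.37233636] [618.85516186  -7.62777107 290.57518846] 62.73517370223999
jar axis [8.24419729e-04 5.35005994e-03 9.99985348e-01] centre [618.2278035  126.2886975  201.72896812]
travel [97.1  0.3 58.5] dr [-0.002 -0.005  0.   ]
```

View pics/t5c.png

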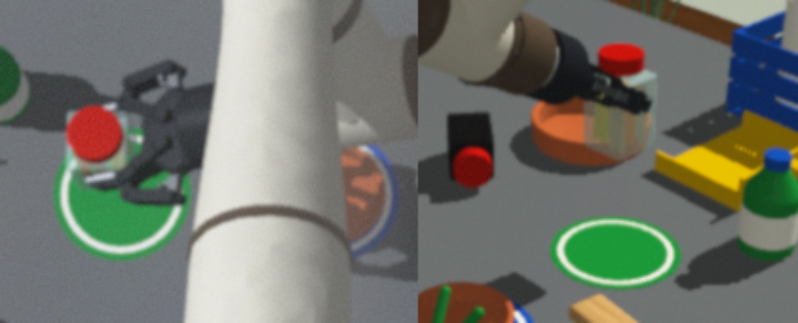

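Jar hangs upright with lid at crop (95,133) in the top view. Check its position by triangulating the lid.

Run:
```python
from m import *
im=cv2.imread('pics/top0.png')[:,:,::-1].copy();H,S,V=hsv(im)
im=cv2.imread('pics/t5.png')[:,:,::-1].copy();H,S,V=hsv(im)
l=comps(((H<6)|(H>174))&(S>170)&(V>100),(250,200),22)
print('lid',cv2.minEnclosingCircle(l),circ('top',l,261))
g=comps((H>45)&(H<90)&(S>110),(264,232),45);print('green px',g.min(0),g.max(0))
for n,u,v in(('L',g[:,0].min(),231),('R',g[:,0].max(),231),('B',264,g[:,1].max())):print(n,on('top',u,v,0))
im=cv2.imread('pics/s5.png')[:,:,::-1].copy();H,S,V=hsv(im)
g=comps((H>45)&(H<90)&(S>110),(374,252),40);print('scene green',circ('scene',g,0))
l=comps(((H<6)|(H>174))&(S>170),(377,150),20);print('scene lid',l.min(0),l.max(0))
x,y,w,h=cv2.boundingRect(l)
print('model lid top centre',proj('scene',(618,126,261)),'bottom',proj('scene',(618,126,241)))
```

```text
lid ((250.5, 200.82000732421875), 14.044395446777344) [613.1 123.7  47.1  51.8  25.7]
green px [238 225] [291 259]
L [623.89492577 183.79509158]
R [623.37853899  66.64101696]
B [560.74218313 125.04530084]
scene green [628.3 126.7 119.5 122.9  61.6]
scene lid [366 144] [389 160]
model lid top centre [376.90021433 146.96623743] bottom [376.43419361 155.68584358]
```

Emit:
move_arm(fingers=[40, 40, 40, 40, 40, 40, 40, 40], travel=[[20, -1, 12], [45, -3, 27], [70, -4, 42], [90, -4, 54], [97, -4, 58.5], [103, -4, 62], [109, -4, 66], [109, -4, 66]], dr=[[0, 0, 0], [0, 0, 0], [0, 0, 0], [0, 0, 0], [0, 0, 0], [0, 0, 0], [0, 0, 0], [0, 0, 0]])

```text
clock: 11.15
position: [623.5, -7.4, 164.4]
ee_rot: [0.618, -0.613, -0.348, -0.348]
contact_force: [-0.7, -1.0, -4.2]
gripper_width: 59.2
grasp_force: 62.7
```

Run:
```python
from h import *
s=arm.read_state()
R=Ro.from_quat(s['ee_rot']);print('jar axis',R.apply(JZ),'centre',s['position']+R.apply(JC),s['contact_force'])
R,p=place(1.57,(621,126,60));go(*p,R)
```

```text
jar axis [-0.00248103  0.00377346  0.9999898 ] centre [623.07712556 126.6506153   75.79783144] [-0.66561491 -0.99428033 -4.24934225]
travel [14.5  1.7  7.6] dr [-0.002 -0.004  0.001]
```

Lower slowly to contact, watching the force.

Emit:
move_arm(fingers=[40, 40, 40, 40, 40, 40], travel=[[3, 0, 2], [6, 0, 3.5], [9, 0, 5], [11, 0, 6], [12, 0, 7], [12, 0, 7]], dr=[[0, 0, 0], [0, 0, 0], [0, 0, 0], [0, 0, 0], [0, 0, 0], [0, 0, 0]])

```text
clock: 11.75
position: [623.4, -7.7, 150.2]
ee_rot: [0.618, -0.614, -0.348, -0.348]
contact_force: [-0.5, -0.6, -4.2]
gripper_width: 59.8
grasp_force: 62.7
```

Run:
```python
from h import *
s=arm.read_state()
R=Ro.from_quat(s['ee_rot']);print('jar axis',R.apply(JZ),'centre',s['position']+R.apply(JC),s['contact_force'],s['wrist_torque'])
```

```text
jar axis [-0.00186124  0.00351681  0.99999208] centre [622.93715411 126.39302307  61.64199043] [-0.53871738 -0.57628867 -4.23393875] [-2.55915962 -0.07214139 -0.04054273]
```

Emit:
move_arm(fingers=[40, 40, 40, 40], travel=[[0.9, 0, 0.5], [1.7, 0, 1], [2.6, 0, 1.5], [2.6, 0, 1.5]], dr=[[0, 0, 0], [0, 0, 0], [0, 0, 0], [0, 0, 0]])

```text
clock: 12.15
position: [623.6, -7.8, 147.5]
ee_rot: [0.618, -0.613, -0.348, -0.348]
contact_force: [-0.4, -0.0, -3.3]
gripper_width: 59.7
grasp_force: 62.9
```

Emit:
move_arm(fingers=[40, 40, 40, 40], travel=[[0.9, 0, 0.5], [1.7, 0, 1], [1.7, 0, 1], [1.7, 0, 1]], dr=[[0, 0, 0], [0, 0, 0], [0, 0, 0], [0, 0, 0]])

```text
clock: 12.55
position: [623.6, -7.9, 147.1]
ee_rot: [0.618, -0.613, -0.348, -0.349]
contact_force: [-1.2, -1.6, 5.4]
gripper_width: 59.5
grasp_force: 62.6
```

Contact felt (+5.4 N). Open, then back out along the tool axis.

Emit:
move_arm(fingers=[66, 85, 85, 85, 85, 85, 85, 85, 85, 85], travel=[[0, 0, 0], [0, 0, 0], [0, 0, 0], [0, 0, 0], [0, 0, -10], [0, 0, -30], [0, 0, -60], [0, 0, -90], [0, 0, -110], [0, 0, -110]], dr=[[0, 0, 0], [0, 0, 0], [0, 0, 0], [0, 0, 0], [0, 0, 0], [0, 0, 0], [0, 0, 0], [0, 0, 0], [0, 0, 0], [0, 0, 0]])

```text
clock: 13.55
position: [624.2, -105.3, 204.7]
ee_rot: [0.618, -0.614, -0.345, -0.349]
contact_force: [-0.2, 0.7, -0.5]
gripper_width: 85.2
grasp_force: 0.0
```

Run:
```python
from m import *
print(arm.read_state()['contact_force'])
i2=grab('scene','s6.png');im=grab('top','t6.png')
cv2.imwrite('pics/t6c.png',cv2.resize(np.hstack([im[130:300,200:420],i2[170:340,230:450]]),None,fx=1.8,fy=1.8)[:,:,::-1])
H,S,V=hsv(im);l=comps(((H<6)|(H>174))&(S>170)&(V>100),(262,226),22);print(circ('top',l,118))
```

```text
[-0.2045535   0.65863329 -0.47050075]
[620.6 123.   47.1  48.4  24.6]
```

View pics/t6c.png

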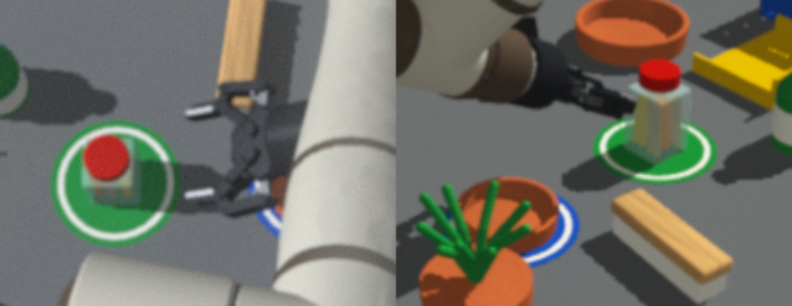

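The jar stands upright in the green round at (621,123), the saucer is on blue, and the gripper is clear of both.

```bash
python3 -c "
from bench import arm
print(arm.job_done())"
```

```text
the job is handed in; nothing more can be done
None
```

The job is handed in with no verdict returned: at the last look the saucer stood on the blue round, the jar stood upright about 4 mm from the green round's centre, and the gripper was clear of both.

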